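# Hang the hook-on tray in the tool box

### The arm

A 7-joint arm with a two-finger parallel gripper is mounted at the origin on the work surface. World frame = base frame: x ahead of the robot, y to its left, z up, the work surface at z = 0. Lengths are in mm, angles in rad, forces in N, time in s.
With the tool pointing down it reaches from about 400 to 900 mm from the base axis. Payload 5.6 kg.
Tool frame: the origin (TCP) lies midway between the tips of the shut fingers; the grasp point (between the pads) lies 19 mm behind it; z points along the fingers, y is the line along which they close (so a half turn about z gives the same grasp; the last joint's range is limited). The gripper opens to 92 mm and grips with 3 to 60 N. Pads are 20 mm wide; open, the fingers measure 128 mm over their backs; the gripper's body (75 mm by 189 mm) begins 69 mm behind the grasp point.
Start: joints at [-1.224, 0.468, -0.012, 1.603, 0.006, 1.071, -0.056], TCP at [247.043, 601.231, 214.592] pointing down, gripper open.
Joint ranges: [-2.53, 2.53], [-0.31, 2.02], [-1.57, 1.55], [0.28, 2.44], [-1.29, 4.43], [0.15, 1.84], [-2.92, 2.92]. Speed limits (rad/s): [2.57, 2.57, 3.14, 3.14, 3.14, 3.14, 3.14].

### API

Orientations are given as a rotation vector (axis times angle).
In Python, from cell import robot, grip, kin, viewer gives the robot as it stands. Calls block until the motion is done:
- robot.movep(position, orientation): joint-space move of the TCP to a pose.
- robot.servo_line(position, feed=150, rotation=None): straight line of the TCP; rotation=None keeps the orientation; feed is the mean speed in mm/s.
- robot.goto_joints(angles): joint-space move.
- grip(opening, newtons=None): opening from 0.0 (shut) to 1.0 (fully open); newtons is the grip in N (None keeps the last); returns when the fingers have stopped.
- robot.hold(seconds).
- kin.ik(position, orientation): joint angles nearest the present ones, or None.
- robot.observe(): the state.
- viewer.read_camera(name): name is "scene" or "side" or "wrist"; returns the picture (480x640x3 uint8, red, green, blue); there is no depth.
- viewer.camera_info(name): a dict with "camera_matrix" (3x3 intrinsics, pixels), "k1" (the pictures are not rectified: a ray, as slopes to the right and down, at radius r is drawn at 1 + k1 r^2 times it, then the intrinsics apply), "R" (3x3) and "t" (3): a world point X has camera coordinates R X + t. Camera axes: x right, y down, z forward; pixel columns grow to the right and rows downward; lengths in mm; the calibration is good to about 2 mm. A picture is of the moment at which its call begins: read the wrist's pose just before it. camera_info takes no time and is no camera call; for the wrist camera it gives the pose at the moment of the call.
A pose or a line that the arm cannot do raises robot.IKError and nothing moves.
- robot.job_done(): hands the job in; it is judged then, once.
Trained networks look in the newest picture that a camera, given by its name, has taken for a name from the list of things; names that differ only in an ending like _2 or _b are one class to them, and where a whole thing is asked for, a point or a joint stands for the part that bears it (a point fixed in the world has none). Each returns a list of dicts, best first, with "confidence" (0 to 1); they miss things now and then, are a little off and sometimes report something else, mostly with a low value. They report only what shows in the picture. A call takes as long as a camera call. They do not tell look-alikes from the thing itself.
- viewer.silhouettes(name, camera): "mask" (480x640 bool, what is visible of it).
- viewer.pinpoint(name, camera): "at" ([x, y, z] in mm, in the coordinates of the camera as it stood for that picture, good to about 4 mm: a listed point, or the origin of a listed thing).
The state is a dict: "t": time; "joints": joint angles; "joint_velocities": joint speeds; "joint_torque": joint torques, N m; "tcp_pos": TCP position; "tcp_rot": TCP orientation; "contact_force": force on the tool from outside, world axes, zero at the start; "wrist_torque": the same for the moment, N m; "grip_width": opening from 0.0 (shut) to 1.0 (fully open); "grip_force": force on a finger pad.
Only numpy, scipy, OpenCV 4.12 (cv2) and the standard library are available. Lean on these libraries where they do the work, as an engineer would, in place of code of your own. Each camera call takes 0.05 s, during which the arm holds its last target. There are 200 camera calls.

### The job

Hang the small steel tray inside the open wooden tool box by hooking its bent lip over the near wall (a lift-out panel that stands a little differently in its wide grooves each time), at first at least five centimetres to the right of the stop block that sits on that wall. Once its lip sits fully down on the rim, keep it there and slide it left along the rim, then push it firmly but gently against the block (with at least 5 N) and leave it hanging there, hard up against it. Never force tray, box or block (never with more than 35 N), and leave everything else as it lies.

Things in the scene. Friction and masses are not known exactly. Their poses are not given: they have to be found in the camera images.
- tray: loose tray of 3 mm sheet steel, about 0.25 kg (+-30%), standing upright on the bench: open trough 90 long (y), 50 deep (x), 35 high; its back plate rises to 75 and is bent over away from the trough (-x): a lip 15 wide, then a leg pointing down. z up, x from lip to trough (into the box when hung), y along it (left when hung). Origin: underside, below the plate's back face
- tray_grip (a point): centre of the tray's wooden grip, a block 12 thick (x) x 40 long (y) x 32 high on top of the bent lip; this point is 91 above the tray's underside. Axes as tray
- tray_slot (a point): on the tray: middle of the lip's underside, 19 below the grip's centre, 72 above the tray's underside; rests on the rim when hung. The slot under the lip is 12 wide: the back plate's face is at x = +6 from here and reaches 72 down, the leg's inner face at x = -6; the leg is 3 thick and reaches 16 down. Axes as tray
- tray_end (a point): on the tray: left (+y) end of its lip, 45 along +y from tray_slot, same height; this end meets the stop block. Axes as tray
- toolbox: plain wooden box, open on top, fixed to the bench, 217 (x) x 340 (y) x 110 high outside, walls and floor 9 thick; things on its floor are no higher than 45 above the bench. Origin: on its underside, 95.5 in x from rim; axes as rim
- rim (a point): nominal middle of the top edge of the box's near wall, 110 above the bench. x: into the box, square to the wall; y: left along the wall; z up. This wall is a lift-out panel 9 thick, wedged tight in wide grooves: it stands square and does not give, but up to 8 nearer or farther in x than this point, which does not tell where: see it or feel for it. Height and y are true
- stop: stop block of dark wood, 38 (x) x 30 (y) x 36 high, fixed to the box astride its near wall, left of its middle; it reaches 14 above the rim and 22 below it. Rigid. Origin: centre of its underside; axes as rim
- stop_face (a point): middle of the stop block's right (-y) face, at the height of the rim. The tray's lip end has to come against this face from the -y side. Axes as rim
- tin: bystander: plain open steel tin, 50 x 90 x 35 high, no back plate, no lip and no grip; origin at the centre of its underside
- screwdriver: bystander lying on the floor of the tool box near its far wall, about 170 long, 30 high at most; origin under its middle
- sanding_block: bystander: cork block 50 x 80 x 30 high, inside the tool box; origin at the centre of its underside
- jar: bystander: capped amber glass jar, 72 in diameter, 100 high; origin at the centre of its underside
- bowl: bystander: small turned wooden bowl, 120 in diameter, 50 high; origin at the centre of its underside
- hammer: bystander: wooden-handled hammer lying on the bench, 280 long; origin under its middle
Things that resemble listed ones, but are neither listed nor needed, are in the scene too. What is shaped like the tray but blue or red is not meant.

How it is judged:
By the outcome, as a careful person would: the job done as asked, in the order asked, and still so for the second after the job is handed in, with the robot touching nothing.
It also fails if it takes over 69 s, if anything falls off the work surface, if the arm or the gripper's body presses on something with over 40 N, if the wrist force passes 120 N, or if a joint passes its speed limit or range.

## Working session

There is one attempt and no reset: what is moved stays moved. The work goes in short steps, each a Python script; the robot and the scene stay as the last script left them, time stands still between calls to the robot, and variables do not carry over. Pictures are saved under pics/ and viewed, at most 10 in all, crops included, and the job is handed in when it is done.

```bash
ls; mkdir -p pics
cat > h.py <<'E'
import numpy as np, cv2
from cell import robot, grip, kin, viewer
from scipy.spatial.transform import Rotation as Rn
def look(c):
    i=viewer.camera_info(c); return viewer.read_camera(c), i
def world(i,p): return np.array(i["R"]).T@(np.array(p)-np.array(i["t"]))
def proj(i,X):
    p=np.array(i["R"])@np.array(X,float)+np.array(i["t"]); s=p[:2]/p[2]; s=s*(1+i["k1"]*(s@s))
    K=np.array(i["camera_matrix"]); return K[:2,:2]@s+K[:2,2]
def ray(i,uv):
    K=np.array(i["camera_matrix"]); d=np.linalg.solve(K[:2,:2],np.array(uv,float)-K[:2,2]); s=d.copy()
    for _ in range(20): s=d/(1+i["k1"]*(s@s))
    R=np.array(i["R"]); return -R.T@np.array(i["t"]), R.T@np.array([s[0],s[1],1.])
def onz(i,uv,z):
    o,d=ray(i,uv); return o+d*(z-o[2])/d[2]
def save(n,im): cv2.imwrite("pics/"+n,im[:,:,::-1])
E
cat > a.py <<'E'
from h import *
ims=[]
for c in ["scene","side","wrist"]:
    im,i=look(c); ims.append(im)
    print(c,"cam at",(-np.array(i["R"]).T@np.array(i["t"])).round())
    for n in ["tray","tray_grip","tray_slot","rim","stop","stop_face","toolbox","jar","bowl","hammer","tin"] if c!="wrist" else ["tray","rim","stop"]:
        for r in viewer.pinpoint(n,c)[:4]:
            w=world(i,r["at"]); print(c,n,round(r["confidence"],2),w.round(1),proj(i,w).round())
save("scene1.png",ims[0]); save("side1.png",ims[1]); save("wrist1.png",ims[2])
s=robot.observe(); print(s["t"],s["tcp_rot"],s["contact_force"])
E
python3 a.py
```

```text
pics
scene cam at [ 906.  421. 1022.]
scene tray 0.66 [ 492.1 -352.3    0.8] [277. 162.]
scene tray 0.64 [ 548.9 -135.3    2.2] [306. 219.]
scene tray 0.62 [ 615.6 -266.    -1.6] [260. 203.]
scene tray_grip 0.95 [ 555.8 -128.5   91.4] [304. 204.]
scene tray_grip 0.92 [ 602.3 -269.8   94.1] [258. 178.]
scene tray_grip 0.78 [ 484.4 -351.    88.5] [276. 141.]
scene tray_grip 0.46 [579.5  37.6   7.2] [337. 269.]
scene tray_slot 0.84 [ 552.7 -129.7   74.3] [305. 207.]
scene tray_slot 0.7 [ 491.  -349.1   70.4] [276. 147.]
scene tray_slot 0.61 [ 608.3 -270.7   73.3] [257. 184.]
scene rim 0.58 [482.7 163.3 108.9] [404. 263.]
scene stop 0.81 [497.8 247.   86.4] [424. 297.]
scene stop_face 0.78 [497.2 235.  105.7] [422. 290.]
scene stop_face 0.21 [ 605.5 -479.2    1.1] [222. 156.]
scene toolbox 0.95 [580.1 144.4   3.3] [365. 300.]
scene toolbox 0.74 [ 601.6 -272.5   93.5] [257. 178.]
scene jar 0.69 [ 735.7 -220.9   -2.4] [232. 236.]
scene jar 0.51 [494.9 235.5 105.1] [423. 289.]
scene bowl 0.8 [459.2 433.3  -1.5] [487. 361.]
scene bowl 0.56 [648.1 177.   12.2] [352. 325.]
scene hammer 0.56 [ 
[... 663 characters left out ...]
.63 [461.3 430.5  -2.1] [234. 205.]
side stop 0.62 [502.4 252.8  90.1] [259. 200.]
side stop_face 0.59 [494.5 234.8 111.9] [258. 197.]
side toolbox 0.59 [577.5 149.7  -0.7] [293. 234.]
side jar 0.57 [ 730.4 -219.1    3.9] [397. 286.]
side jar 0.19 [ 407.6 -221.9   -1. ] [286. 322.]
side bowl 0.67 [462.8 429.2  -1.7] [234. 204.]
side bowl 0.45 [ 602.9 -268.3   87.7] [367. 284.]
side hammer 0.88 [ 598.7 -481.4    2. ] [414. 372.]
side hammer 0.62 [500.7 251.1  87.5] [258. 201.]
side tin 0.81 [ 405.4 -215.9    4.4] [284. 319.]
side tin 0.49 [ 592.  -228.7   74.8] [355. 280.]
wrist cam at [175. 631. 384.]
1.4 [ 6.08587463e-01  3.08201442e+00 -2.38698290e-05] [-0.5584889  -0.46126193 -0.65799626]
```

Run:
```python
import cv2
a=cv2.imread("pics/scene1.png"); b=cv2.imread("pics/side1.png")
cv2.imwrite("pics/crop_sc.png",cv2.resize(a[90:360,170:530],(800,600)))
cv2.imwrite("pics/crop_si.png",cv2.resize(b[170:400,210:450],(626,600),interpolation=cv2.INTER_CUBIC))
```

```text
(no output)
```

View pics/crop_sc.png

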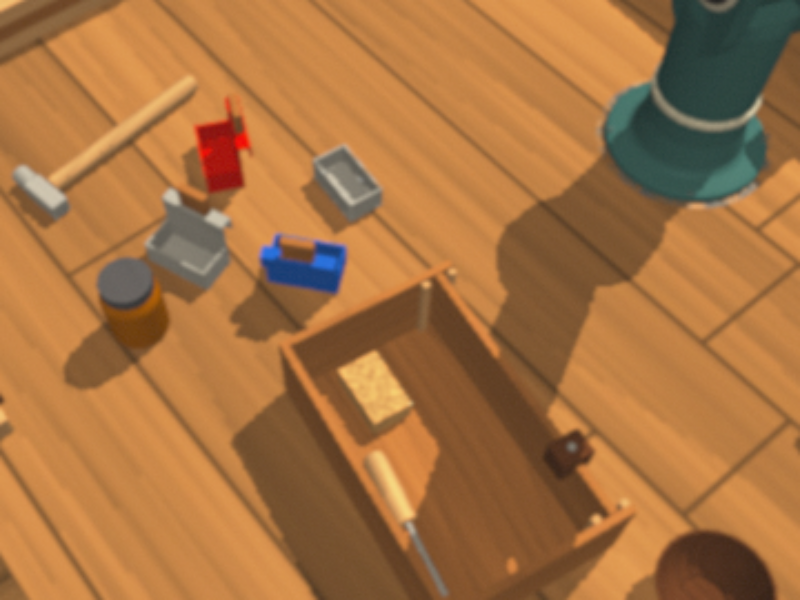

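View pics/crop_si.png

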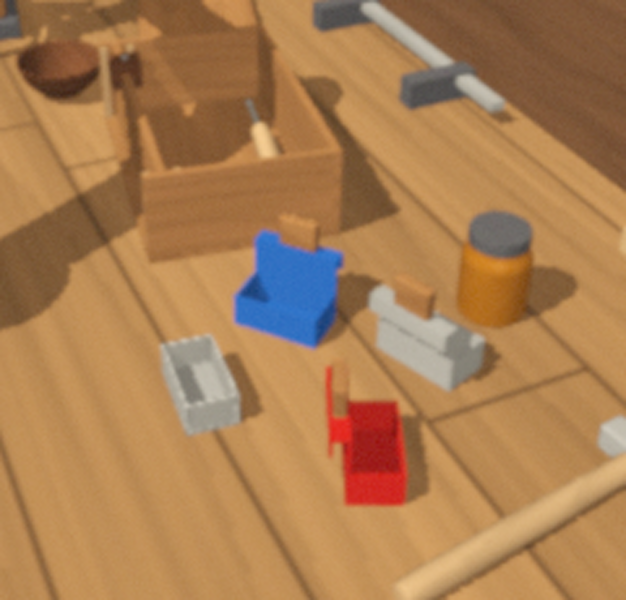

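Look-alikes in the scene picture are blue at (306,219), red (277,162), grey with wooden grip at (258,190), and a plain grey tin at (326,175). The task's tray is the grey one with back plate, lip and grip, at about (608,-269) in world coordinates. The box's near wall runs through about (404,263), with the dark stop at (423,293). Next I'll look from the wrist, box first and then tray.

```bash
cat >> h.py <<'E'
def down(a):  # tool pointing down, tool y at world angle a (deg)
    y=np.array([np.cos(np.radians(a)),np.sin(np.radians(a)),0]); z=np.array([0,0,-1.])
    return Rn.from_matrix(np.stack([np.cross(y,z),y,z],1)).as_rotvec()
def pins(c,i,names):
    for n in names:
        for r in viewer.pinpoint(n,c)[:3]:
            if r["confidence"]<.3: continue
            w=world(i,r["at"]); print(c,n,round(r["confidence"],2),w.round(1),proj(i,w).round())
E
python3 - <<'E'
from h import *
s=robot.observe(); T=Rn.from_rotvec(s["tcp_rot"]).as_matrix(); i=viewer.camera_info("wrist")
cw=-np.array(i["R"]).T@np.array(i["t"])
print("cam in tool",(T.T@(cw-s["tcp_pos"])).round(1)); print("cam axes in tool",(np.array(i["R"])@T).round(3)); print(T.round(2))
print(i["camera_matrix"],i["k1"])
for a in (-9.3,170.7):
    print(a,kin.ik([480,162,330],down(a)))
for a in range(-180,180,30): print(a,np.round(kin.ik([606,-269,300],down(a)),2) if kin.ik([606,-269,300],down(a)) is not None else None)
E
```

```text
cam in tool [  78.6    0.3 -169.5]
cam axes in tool [[ 0.     1.     0.001]
 [-0.961  0.    -0.278]
 [-0.278 -0.001  0.961]]
[[-0.92  0.38  0.  ]
 [ 0.38  0.92 -0.  ]
 [-0.   -0.   -1.  ]]
[[385.31919059   0.         328.51541841]
 [  0.         385.31919059 243.03413202]
 [  0.           0.           1.        ]] -0.026575977872313448
-9.3 [-0.82355622  0.10858332  0.47537052  1.82882697 -0.05290472  1.21659804
 -0.49453633]
170.7 [-4.07871342e-01  1.18630758e-01  1.79182904e-02  1.80459600e+00
 -2.25942294e-03  1.21838559e+00  2.58997794e+00]
-180 [-0.41  0.76  1.35  1.52 -0.74  1.45 -2.18]
-150 [-0.41  0.76  1.35  1.52 -0.74  1.45 -1.66]
-120 [-0.34  0.62  1.12  1.52 -0.57  1.36 -1.27]
-90 [-0.3   0.58  1.02  1.52 -0.5   1.33 -0.79]
-60 [-0.29  0.58  1.01  1.52 -0.5   1.33 -0.28]
-30 [-0.3   0.58  1.02  1.52 -0.5   1.33  0.25]
0 [-0.29  0.58  1.02  1.52 -0.5   1.33  0.77]
30 [-0.28  0.57  0.99  1.52 -0.48  1.32  1.28]
60 [-0.26  0.55  0.95  1.52 -0.46  1.31  1.79]
90 [-0.2   0.52  0.85  1.51 -0.39  1.29  2.26]
120 [-0.2   0.52  0.85  1.51 -0.4   1.29  2.79]
150 [ 1.11  0.81 -1.33  1.42  0.78  1.5   2.44]
```

Run:
```python
from h import *
robot.movep([485,165,290],down(-9.3)); robot.hold(.3)
im,i=look("wrist"); save("w_box.png",im)
pins("wrist",i,["rim","stop","stop_face","toolbox"])
robot.movep([600,-290,270],down(-9.3)); robot.hold(.3)
im,i=look("wrist"); save("w_tray.png",im)
pins("wrist",i,["tray","tray_grip","tray_slot","tray_end"])
print(robot.observe()["t"])
a=cv2.imread("pics/w_box.png");b=cv2.imread("pics/w_tray.png")
```

```text
wrist rim 0.77 [486.  160.3 109.2] [331. 225.]
wrist stop 0.65 [500.5 248.2  87.7] [331. 126.]
wrist stop_face 0.59 [494.6 236.4 110.4] [327. 140.]
wrist toolbox 0.76 [576.1 146.6   2.6] [406. 203.]
wrist tray 0.93 [ 548.  -135.7    3.9] [256.  68.]
wrist tray 0.88 [ 610.4 -269.    -1.4] [334. 184.]
wrist tray 0.72 [ 492.  -351.4    1.6] [248. 267.]
wrist tray_grip 0.92 [ 550.3 -130.8   90.4] [238.  45.]
wrist tray_grip 0.83 [ 604.2 -271.    90.1] [329. 200.]
wrist tray_grip 0.75 [ 486.7 -347.2   86.3] [225. 293.]
wrist tray_slot 0.94 [ 601.6 -272.6   74.7] [327. 199.]
wrist tray_slot 0.92 [ 551.8 -133.    68.8] [246.  52.]
wrist tray_slot 0.74 [ 487.8 -350.    70. ] [231. 289.]
wrist tray_end 0.95 [ 592.  -232.6   67.3] [310. 158.]
wrist tray_end 0.73 [ 501.8 -306.4   73. ] [234. 248.]
wrist tray_end 0.59 [ 580.1 -167.5   72.6] [284.  87.]
6.0417
```

View pics/w_tray.png

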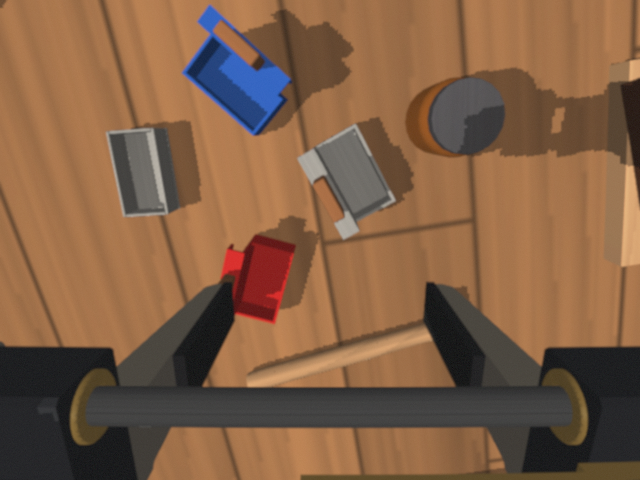

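View pics/w_box.png

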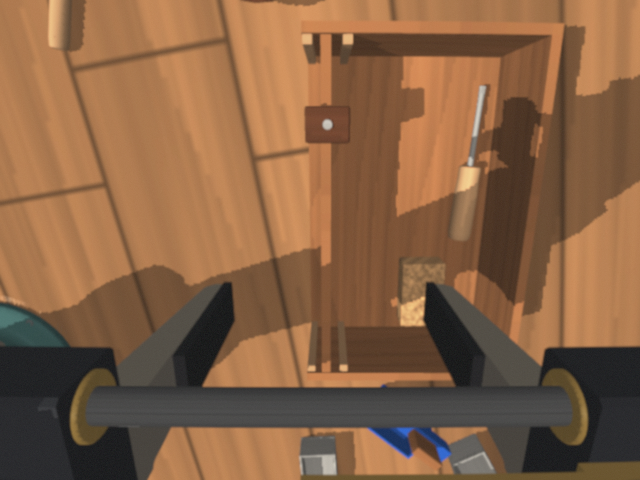

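The wrist view shows the grey tray with its grip at (329,200) and its trough towards the upper right, so it's neither the blue, the red nor the plain tin at (143,172). The box view shows the near wall as a thin strip at u of about 320–331, with the stop at (327,124). Next: an enlarged tray crop to confirm, plus the wall edges measured from pixels.

Run:
```python
from h import *
from scipy.signal import find_peaks
i=viewer.camera_info("wrist")
b=cv2.imread("pics/w_tray.png")
cv2.imwrite("pics/crop_tray.png",cv2.resize(b[110:250,270:430],(640,560),interpolation=cv2.INTER_CUBIC))
p,q=onz(i,(309,155),75),onz(i,(346,231),75); print("lip",p.round(1),q.round(1),np.degrees(np.arctan2(*(p-q)[1::-1])),np.linalg.norm(p-q))
im=viewer.read_camera("wrist")
for r in viewer.silhouettes("tray_grip","wrist")[:3]:
    ys,xs=np.nonzero(r["mask"]); m=r["mask"].astype(np.uint8)
    print(r["confidence"],xs.mean(),ys.mean(),m.sum(),cv2.minAreaRect(np.c_[xs,ys].astype(np.float32)))
a=cv2.GaussianBlur(cv2.imread("pics/w_box.png"),(1,5),0).astype(int).sum(2)
for v in (90,160,180,200,220,240,260,280,300): print(v,a[v,306:350:1].tolist())
```

```text
lip [ 591.5 -229.8   75. ] [ 614.5 -307.    75. ] 106.54933125669746 80.58866452952877
0.79 346.491748063321 178.50505220613002 5938 ((348.52252197265625, 180.9217529296875), (96.64510345458984, 68.19975280761719), 61.073577880859375)
0.66 236.69712830669118 73.63347008063376 7069 ((232.29196166992188, 70.98575592041016), (123.4416732788086, 69.28306579589844), 42.20729446411133)
0.62 258.3033509700176 276.1183862433862 4536 ((253.9706268310547, 275.61767578125), (66.69729614257812, 82.70464324951172), 14.03624439239502)
90 [450, 445, 425, 410, 401, 400, 403, 409, 409, 408, 402, 399, 394, 391, 392, 401, 406, 405, 405, 406, 407, 405, 407, 402, 380, 322, 277, 265, 264, 258, 260, 260, 258, 262, 260, 259, 263, 262, 259, 259, 254, 253, 249, 248]
160 [443, 438, 425, 405, 386, 384, 378, 381, 382, 378, 375, 367, 359, 360, 366, 381, 387, 391, 392, 391, 389, 392, 390, 390, 362, 293, 254, 252, 255, 254, 260, 262, 269, 267, 272, 277, 275, 272, 269, 264, 265, 264, 263, 265]
180 [455, 452, 439, 413, 386, 377, 376, 376, 374, 368, 362, 356, 349, 349, 359, 374, 381, 383, 384, 384, 384, 384, 384, 381,
[... 750 characters left out ...]
 254, 255, 260, 266, 265]
260 [289, 289, 285, 281, 269, 254, 247, 238, 242, 236, 234, 234, 239, 251, 285, 353, 400, 412, 415, 414, 413, 413, 412, 399, 359, 297, 264, 261, 259, 258, 260, 259, 261, 267, 275, 275, 269, 264, 256, 255, 264, 262, 267, 266]
280 [296, 292, 291, 287, 277, 263, 249, 246, 241, 238, 234, 233, 230, 233, 238, 257, 272, 274, 273, 276, 275, 273, 272, 272, 268, 260, 258, 257, 258, 256, 259, 258, 266, 272, 279, 273, 267, 264, 262, 262, 263, 270, 268, 268]
300 [289, 293, 294, 294, 287, 269, 252, 249, 246, 240, 237, 235, 237, 235, 247, 257, 271, 274, 276, 274, 272, 274, 272, 270, 266, 246, 240, 248, 254, 258, 256, 262, 266, 274, 279, 277, 272, 266, 266, 267, 272, 273, 271, 269]
```

View pics/crop_tray.png

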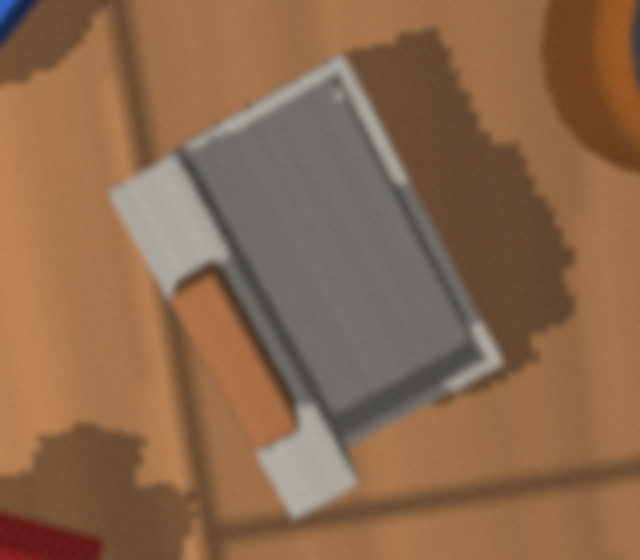

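Confirmed: grey tray, wooden grip on the lip, trough to the right (grip top centre near (329,199) in the full picture). The wall edges sit at constant u, about 320 and 331, so the box yaw is -9.3°. Now the grasp.

Run:
```python
from h import *
i=viewer.camera_info("wrist")
f=lambda c,z: onz(i,(270+c[0]/4,110+c[1]/4),z)
ang=lambda d: np.degrees(np.arctan2(d[1],d[0]))
A,B,C,D=f((112,193),75),f((180,150),75),f((295,520),75),f((357,482),75)
mid=(A+B+C+D)/4
g=[f(c,107) for c in ((175,293),(263,447))]
yaw=ang(A-C); print("yaw y",yaw,ang(B-D),ang(g[0]-g[1]),np.linalg.norm(A-C),"mid",mid.round(1), "gripedge mid",((g[0]+g[1])/2).round(1))
a=(yaw+ang(B-D))/2-90   # tray x
ex=np.array([np.cos(np.radians(a)),np.sin(np.radians(a)),0])
ctr=(g[0]+g[1])/2+6*ex; print("ctr from grip",ctr.round(1))
p=(mid[:2]+ctr[:2])/2; print("p",p,"tool y",a)
for z in (79,170): print(kin.ik([*p,z],down(a)))
print(kin.ik([485,120,200],down(-9.3)))
np.save("g.npy",[*p,a])
```

```text
yaw y 109.50132195485938 109.01320214733089 110.07464559606484 89.81253617449916 mid [ 604.3 -269.9   75. ] gripedge mid [ 599.9 -270.7  107. ]
ctr from grip [ 605.5 -268.7  107. ]
p [ 604.91989908 -269.33176207] tool y 19.257262051095125
[-0.05699367  0.70855099  0.61591911  1.69664912 -0.50092813  0.89916368
  1.10059684]
[-0.0993899   0.60246767  0.67819873  1.64443397 -0.42324339  1.04639334
  1.04458973]
[-1.05562641  0.29649905  0.89318211  2.0221528  -0.28370193  0.94962974
 -0.17856252]
```

Run:
```python
from h import *
x,y,a=np.load("g.npy")
robot.movep([x,y,170],down(a)); grip(.55)
robot.servo_line([x,y,79],feed=80); robot.hold(.2); print(robot.observe()["contact_force"])
grip(0,30); s=robot.observe(); print(s["grip_width"],s["grip_force"],s["contact_force"],s["tcp_pos"])
robot.servo_line([x,y,110],feed=50); robot.hold(.4); s=robot.observe(); print(s["grip_width"],s["contact_force"],s["wrist_torque"],s["t"])
robot.servo_line([x,y,260],feed=150); robot.hold(.2)
s=robot.observe();print(s["contact_force"],s["t"])
im,i=look("wrist"); save("w_held.png",im)
sc,_=look("side"); save("side_held.png",sc)
```

```text
[ 0.2149233  -0.12820356 -0.69436311]
0.12703156637444576 29.981975555419922 [-0.53977252 -0.00886389 -1.04945522] [ 604.52512649 -269.34286035   78.72449987]
0.12611775702843575 [ 0.82368344  1.05243357 -2.20968987] [-0.13524958  0.14195486  0.01611874] 10.725
[-0.10277568 -0.13926212 -3.32319666] 12.075
```

View pics/w_held.png

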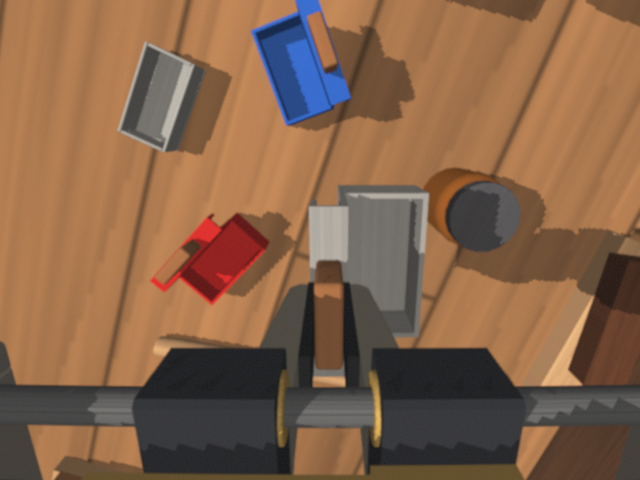

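```bash
cat >> h.py <<'E'
ex=np.array([np.cos(np.radians(-9.3)),np.sin(np.radians(-9.3)),0]); ey=np.array([-ex[1],ex[0],0]); ez=np.array([0,0,1.])
W=np.array([482.1,165.5,0])-3.3*ey   # wall at rim's y=0
def st(n=5):
    F=[];P=[]
    for _ in range(n): robot.hold(.03); s=robot.observe(); F.append(s["contact_force"]); P.append(s["tcp_pos"])
    F=np.mean(F,0); d=np.mean(P,0)-W; return np.array([F@ex,F@ey,F[2]]), np.array([d@ex,d@ey,d[2]]), s
def go(x,y,z,feed=60): robot.servo_line(W+x*ex+y*ey+z*ez,feed=feed)
E
python3 - <<'E'
from h import *
i=viewer.camera_info("wrist"); s=robot.observe(); T=Rn.from_rotvec(s["tcp_rot"]).as_matrix()
for v in ((329,205),): print("lip end in tool",(T.T@(onz(i,v,s["tcp_pos"][2]-4)-s["tcp_pos"])).round(1))
robot.movep(W+20*ex-45*ey+230*ez,down(-9.3)); print(st()[:2])
go(20,-45,142,100); robot.hold(.3); F0,P,s=st(8); print(F0.round(2),P.round(2),s["t"])
x=20
while x>-4:
    x-=1.0; go(x,-45,142,25); F,P,s=st(4); 
    if x<10: print(x,(F-F0).round(2),P.round(2))
    if abs(F[0]-F0[0])>3.5: break
print(s["t"],s["wrist_torque"]); np.save("c.npy",[x,*P,*F0])
E
```

```text
lip end in tool [46.5  0.2  4. ]
(array([ 0.31767039, -0.34563405, -3.0216506 ]), array([ 20.82808132, -45.93067555, 230.25593808]))
[-0.24 -0.24 -3.03] [ 20.04 -44.9  142.15] 15.425
9.0 [0.43 0.02 0.33] [  8.99 -44.99 142.01]
8.0 [-0.15  0.37 -0.45] [  7.99 -44.98 142.  ]
7.0 [0.   0.44 0.09] [  6.98 -44.98 142.01]
6.0 [ 0.31  0.2  -0.39] [  5.98 -45.   142.  ]
5.0 [ 0.14  0.07 -0.38] [  4.99 -44.97 142.02]
4.0 [ 0.24 -0.34 -0.05] [  3.98 -44.98 142.  ]
3.0 [ 0.59  0.2  -0.46] [  2.98 -44.99 142.  ]
2.0 [-0.08  0.14  0.19] [  1.97 -44.99 142.  ]
1.0 [ 0.69  0.21 -0.05] [  0.98 -45.   142.  ]
0.0 [ 0.15  0.13 -0.32] [-1.0000e-02 -4.4970e+01  1.4202e+02]
-1.0 [0.26 0.62 0.14] [ -1.02 -44.99 142.01]
-2.0 [ 2.32  0.34 -0.83] [ -1.43 -44.98 142.16]
-3.0 [ 4.91 -0.04 -2.56] [ -1.56 -44.99 142.35]
24.2417 [-0.28970782 -1.21060779  0.03150518]
```

Run:
```python
from h import *
F0=np.load("c.npy")[4:]
go(.3,-45,142,25); print(st()[1].round(2))
for z in (137,134,132,130,126,122,120,119,118,117.5,117,116.5,116,115.5,115,114.5):
    go(.3,-45,z,40); F,P,s=st(3); print(z,(F-F0).round(2),P.round(2))
    if F[2]-F0[2]>5 or (z>119 and F[2]-F0[2]>3): break
print(s["t"],s["wrist_torque"])
im,i=look("wrist"); save("w_hung.png",im)
```

```text
[ -0.39 -45.05 141.76]
137 [ 0.41  0.01 -0.23] [  0.15 -45.1  136.83]
134 [-0.28 -0.03 -0.17] [  0.25 -45.05 133.93]
132 [0.46 0.2  0.15] [  0.28 -45.03 131.96]
130 [-0.02  0.08 -0.08] [  0.29 -45.03 129.95]
126 [ 0.72 -0.08  0.25] [  0.21 -45.09 125.85]
122 [-0.06  0.4  -0.38] [  0.24 -45.06 121.88]
120 [-0.18  0.01 -0.19] [  0.28 -45.04 119.96]
119 [0.07 0.05 0.28] [  0.29 -45.02 118.99]
118 [-0.5   0.27 -0.5 ] [  0.28 -45.02 117.97]
117.5 [ 0.01  0.22 -0.14] [  0.29 -45.   117.49]
117 [ 0.37  0.35 -0.34] [  0.28 -45.01 116.98]
116.5 [-0.09  0.34 -0.06] [  0.33 -45.   116.5 ]
116 [-2.22 -1.23  8.51] [  0.35 -44.98 116.44]
29.2667 [-0.20398929  0.7725518   0.0184477 ]
```

View pics/w_hung.png

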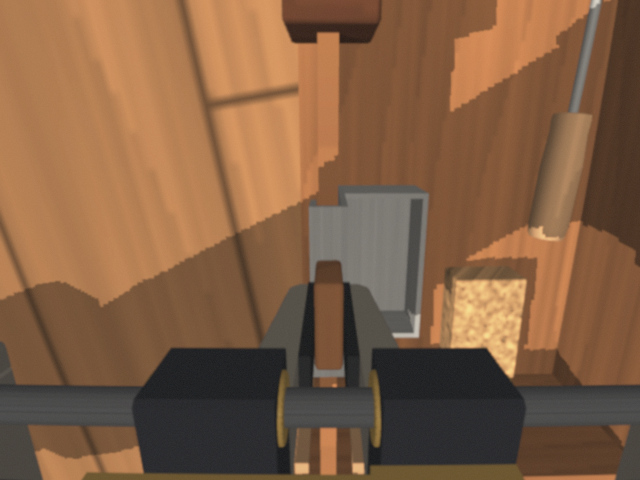

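Tray's lip is seated on the rim: contact at z 116.5, grip at (329,310), lip end at (329,205), stop at (330,20), roughly 70 mm to the left. I'll slide with a light down-force.

Run:
```python
from h import *
F0=np.load("c.npy")[4:]
go(.3,-45,116.2,20); F,P,s=st(); print((F-F0).round(2),P.round(2))
for y in (-35,-25,-15,-5,5,12,16,19):
    go(.3,y,116.2,30); F,P,s=st(3); print(y,(F-F0).round(2),P.round(2))
    if F[1]-F0[1]<-7: break
else:
    b=F[1]
    while y<40:
        y+=.7; go(.3,y,116.2,20); F,P,s=st(3)
        if abs(F[1]-b)>1.5: print(round(y,1),(F-F0).round(2),P.round(2))
        if F[1]-F0[1]<-11: break
print(s["t"],s["wrist_torque"],s["grip_width"])
im,i=look("wrist"); save("w_slid.png",im)
```

```text
[-2.19 -0.72  8.62] [  0.34 -45.   116.44]
-35 [ 1.79 -1.2   6.21] [  1.08 -34.61 116.44]
-25 [ 0.58 -3.01  9.64] [  0.44 -25.38 116.43]
-15 [ 0.62 -3.58  9.97] [  0.4  -15.42 116.44]
-5 [ 0.74 -3.55  9.74] [  0.39  -5.47 116.43]
5 [ 0.55 -3.9   9.57] [  0.37   4.53 116.44]
12 [ 0.66 -3.57  9.85] [  0.36  11.54 116.43]
16 [ 0.52 -3.45 10.11] [  0.35  15.39 116.44]
19 [ 0.93 -3.65 10.27] [  0.34  18.29 116.44]
20.4 [ 0.1  -5.22 10.8 ] [  0.35  19.13 116.45]
21.1 [ 0.22 -5.52 11.45] [  0.37  19.78 116.43]
21.8 [ 0.3  -5.52 11.51] [  0.38  20.48 116.44]
23.2 [ 0.27 -5.18 11.09] [  0.38  21.87 116.44]
23.9 [ 0.5  -5.37 10.89] [  0.38  22.57 116.43]
24.6 [ 0.28 -5.58 10.86] [  0.38  23.27 116.43]
25.3 [ 0.27 -5.23 10.78] [  0.37  23.96 116.42]
26.0 [ 0.18 -5.15 10.99] [  0.39  24.68 116.44]
26.7 [ 0.37 -5.29 11.29] [  0.38  25.36 116.43]
27.4 [ 0.84 -5.72 11.48] [  0.39  26.07 116.44]
28.1 [ 0.53 -5.62 11.06] [  0.38  26.76 116.43]
28.8 [ 0.7  -5.36 11.05] [  0.38  27.48 116.44]
29.5 [ 0.52 -5.92 11.54] [  0.38  27.78 116.43]
30.2 [ 0.35 -8.12 12.85] [  0.38  27.8  116.43]
30.9 [ -0.77 -10.01  13.24] [  0.36  27.81 116.43]
31.6 [ -0.19 -11.04  14.79] [  0.35  27.86 116.43]
40.1667 [-2.31409996  0.63701448  0.05136095] 0.1261416174245239
```

Run:
```python
from h import *
F0=np.load("c.npy")[4:]
y=31.6
while y<38:
    y+=.7; go(.3,y,116.2,20); F,P,s=st(3); print(round(y,1),(F-F0).round(2),P.round(2))
    if F[1]-F0[1]<-17.5: break
robot.hold(.4); F,P,s=st(); print((F-F0).round(2),P.round(2),s["t"])
im,i=look("wrist"); save("w_push.png",im)
```

```text
32.3 [ -0.72 -12.25  16.24] [  0.35  27.88 116.43]
33.0 [ -0.56 -14.14  17.4 ] [  0.35  27.91 116.45]
33.7 [ -1.4  -16.11  17.83] [  0.36  27.96 116.43]
34.4 [ -1.16 -17.54  19.8 ] [  0.34  27.98 116.43]
[ -1.48 -17.6   19.42] [  0.34  27.99 116.43] 42.1833
```

View pics/w_push.png

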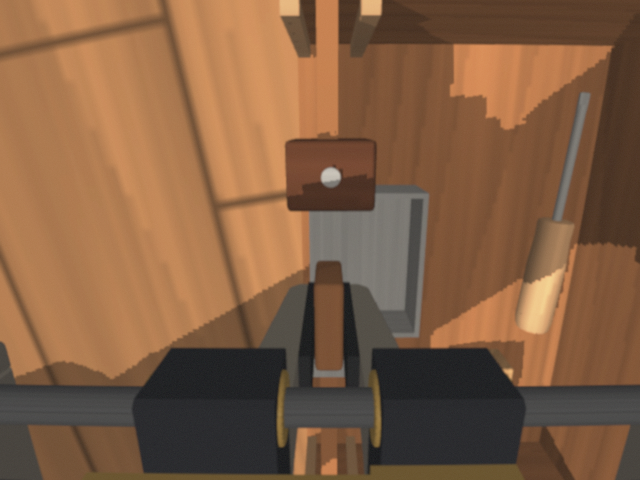

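Lip end at v≈210 is right up against the stop's near face, and the tray is still down. I'll ease the down-force to raise the net push on the block, then back off most of the push, open and withdraw.

Run:
```python
from h import *
F0=np.load("c.npy")[4:]
for y,z in ((34.4,116.35),(34.4,116.45),(31.5,116.4),(29.5,116.4)):
    go(.3,y,z,20); robot.hold(.2); F,P,s=st(); print(y,z,(F-F0).round(2),P.round(2))
grip(.2); robot.hold(.2); F,P,s=st(); print("rel",F.round(2),P.round(2),s["grip_width"])
grip(.45); 
go(.3,P[1],150,40); go(.3,P[1],250,120); robot.hold(.3)
F,P,s=st(); print(F.round(2),P.round(2),s["t"])
im,i=look("wrist"); save("w_end.png",im)
pins("wrist",i,["tray_slot","tray_end","stop_face"])
sd,_=look("side"); m=cv2.resize(sd[150:270,200:360],(640,480),interpolation=cv2.INTER_CUBIC); 
save("end.png",np.hstack([cv2.resize(im[40:440,200:500],(300,400)),cv2.resize(m,(480,400))]))
```

```text
34.4 116.35 [ -1.06 -17.08  18.07] [  0.33  28.01 116.45]
34.4 116.45 [ -0.71 -16.98  17.43] [  0.32  27.99 116.46]
31.5 116.4 [  0.59 -10.43  12.53] [  0.34  27.91 116.41]
29.5 116.4 [ 1.23 -5.88  9.47] [  0.34  27.87 116.41]
rel [-0.03  0.2  -0.23] [  0.19  29.63 116.35] 0.19922514877589625
[-0.   -0.07 -0.27] [  0.26  29.53 249.77] 48.375
wrist tray_slot 0.66 [483.9 161.5 106.1] [331. 263.]
wrist tray_end 0.77 [497.3 231.4 110.6] [334. 180.]
wrist stop_face 0.9 [494.  235.7 108.2] [329. 175.]
```

View pics/end.png

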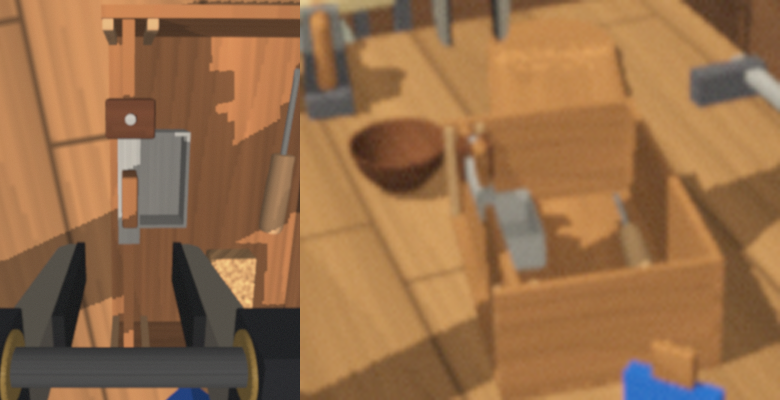

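The tray hangs on the rim, lip at the stop, with the trough inside the box. But this viewpoint hides the last 1–2 mm of lip end, so I'll take one look from the right side.

Run:
```python
from h import *
robot.movep(W+.3*ex-45*ey+230*ez,down(-9.3)); robot.hold(.3)
im,i=look("wrist"); print(robot.observe()["t"])
u,v=proj(i,W+75*ey+110*ez); print(u,v)
v0=int(max(0,v-40)); save("gap.png",cv2.resize(im[v0:v0+90,int(u)-60:int(u)+60],(800,600),interpolation=cv2.INTER_CUBIC))
```

```text
49.3833
328.40187312576086 71.67321814146024
```

View pics/gap.png

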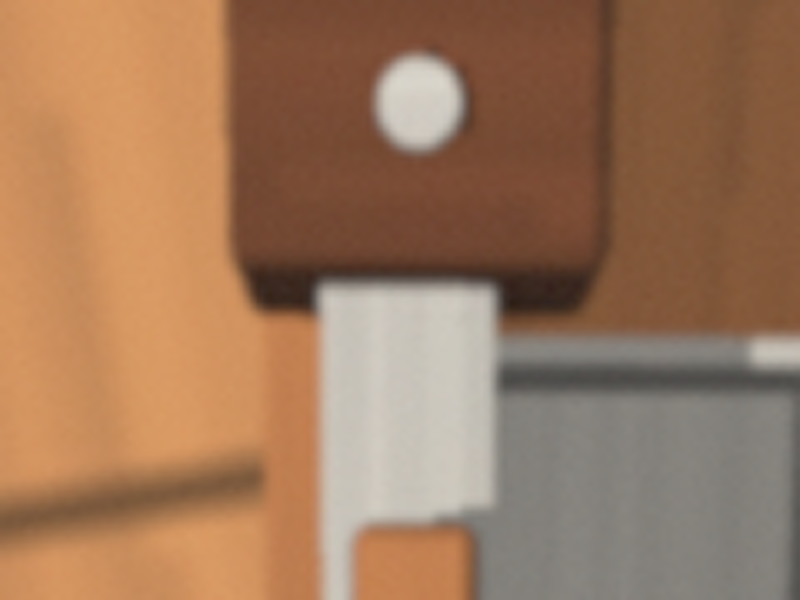

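The lip end at crop v≈280 meets the stop's near face (v 265–310) with no rim showing between them.

```bash
python3 -c "
from cell import robot
print(robot.job_done())"
```

```text
the job is handed in; nothing more can be done
None
```

The grey steel tray hangs on the box's near wall with its lip end hard up against the stop block; it was first seated about 73 mm to the right, slid left along the rim and pushed with about 17 N at the wrist (roughly 8 N or more on the block after friction), and handed in at about 50 s with the gripper clear.

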